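# Slide the lamp driver into the test dock and start the test

### The arm

A 6-joint arm with a two-finger parallel gripper is mounted at the origin on the work surface. World frame = base frame: x ahead of the robot, y to its left, z up, the work surface at z = 0. Lengths are in m, angles in rad, forces in N, time in s.
With the tool pointing down it reaches from about 0.35 to 0.975 m from the base axis. Payload 4.9 kg.
Tool frame: the origin (TCP) lies at the very end of the fingers, on their centre line; the grasp point (between the pads) lies 19 mm behind it (ctrl.grip_point_offset is the distance from the TCP to the grasp point, in m); z points along the fingers, y is the line along which they close (so a half turn about z gives the same grasp; the last joint's range is limited). The gripper opens to 85 mm and grips with 20 to 120 N. Pads are 22 mm wide; open, the fingers measure 114 mm over their backs; the gripper's body (76 mm by 85 mm) begins 54 mm behind the grasp point. The pads swing forward as they close: fully open they stand 13 mm farther back than shut.
Start: joints at [-1.348, 0.053, 1.613, -0, 1.476, -0.119], TCP at [0.209, -0.589, 0.201] pointing down, gripper open.
Joint ranges: [-3.01, 3.01], [-1.01, 2.22], [0.06, 2.58], [-1.02, 4.17], [0.09, 2.62], [-3.14, 3.14]. Speed limits (rad/s): [2.57, 2.57, 3.14, 3.14, 3.14, 3.14].

### API

Orientations are given as a rotation vector (axis times angle).
In Python, from station import ctrl gives the robot as it stands.
- The arm moves only by the tool send_rows, never from a script. Its argument "rows" is a list of rows, each a list of 3 entries, a list of its own where there are three numbers: the finger opening in cm, from 0 to 8.54, then the shift along the tool's x, y, z in cm, then the turn about the tool's z in degrees. A call has 1 to 10 rows; each row shifts and turns the commanded pose from where the row before left it, along the tool's axes as they then stand; what a row does not reach is not made up. A row lasts 1/8 s, in which the tool goes at most 62.5 mm and 10.7 degrees, less where a joint would pass 70% of its speed; a pose out of reach is approached as far as the arm can. A call with a gripper value outside its range is refused whole. The fingers move at their own pace and stop on an object; "newtons" is the grip in N (left out, the last holds). Time passes only in rows, so rows that do not move let the fingers close. It gives the time, the measured TCP pose, the force, the opening and the grip force at its end, in the units of the state.
- ctrl.get_obs(): the state, without advancing time (a new reading comes with each control period).
- ctrl.get_image(name): name is "scene" or "top" or "wrist"; returns a dict with "frame" (480x640x3 uint8, red, green, blue), "range_z" (480x640 float32, m along the optical axis (not along the pixel's ray), 0 where there is no reading), "fx", "fy", "cx", "cy" (pixels), "cam_to_world" (4x4, takes a point from camera to world coordinates). Camera axes: x right, y down, z forward; pixel columns grow to the right and rows downward; lengths in m; the calibration is good to about 2 mm. A picture is of the moment at which its call begins.
- ctrl.finish_job(): hands the job in; it is judged then, once.
The state is a dict: "t": time; "q": joint angles; "dq": joint speeds; "effort": joint torques, N m; "tool_pos": TCP position; "tool_rot": TCP orientation; "contact_force": force on the tool from outside, world axes, zero at the start; "wrist_torque": the same for the moment, N m; "opening": finger opening in m; "grip_force": force on a finger pad.
Only numpy, scipy, OpenCV 4.12 (cv2) and the standard library are available. Lean on these libraries where they do the work, as an engineer would, in place of code of your own. Each camera call takes 0.05 s, during which the arm holds its last target. There are 200 camera calls.

### The job

Push the finned metal lamp driver along the dock's deck and down the lane between the two guide rails until its end rests squarely against the end stop, touching neither rail with the driver or the robot (rails scratch the finish): it stands out of line in front of the lane, so nudge it straight first. Then press the start button fully down, and let go. Only push: do not lift or tip the driver, press the button only once the driver is home, and leave everything else on the bench where it is.

Things in the scene. Friction and masses are not known exactly. Their poses are not given: they have to be found in the camera images.
- driver: Lamp driver: flat die-cast metal box 110 mm long (x), 90 wide (y), flat sides 44 high, low fins on top to 49 high; about 0.45 kg. Starts on the dock's open deck before the lane, up to 35 mm sideways off the centre line and 0.2 rad askew, x axis roughly along the dock's. Slides under a few newtons. Origin: centre of its underside. Home: at dock x = 145 mm, y about 0.
- dock: Test dock, fixed: dark steel deck 460 mm long (x), 210 wide (y), 12 thick. Origin: centre of its underside, on the bench. +x is the push direction, y = 0 the lane's centre line, z up. Lane between rails: x = -20 to 200 mm, 110 free width. Deck from x = -230 to -20 is open, no rails. End stop: aluminium plate across the lane, 130 wide, near face at x = 200, top 48 mm above the bench.
- rail_left: Aluminium guide rail on the dock's +y side, 220 mm long (x), 8 mm thick (y), 14 mm high above the deck (top 26 mm above the bench). Origin: centre of its underside, at dock x = 90 mm, y = +59 mm, z = 12 mm. Axes as the dock's.
- rail_right: The same rail on the -y side: origin at dock x = 90 mm, y = -59 mm, z = 12 mm.
- start_top (a point): Centre of the top of the start button: round dark plastic button 30 mm across in a black housing, on top of a grey box 100 x 100 x 45 mm that is fixed to the bench beyond the dock's stop end. Pressed straight down.
- start (a joint): Travel of the start button in m: 0 released, 0.006 fully down; a spring of 5 N at full travel returns it.
- screwdriver: Bystander: screwdriver, 190 mm long, lies beside the dock. Origin on its underside.
- tape_roll: Bystander: roll of tape lying flat, 72 mm across, 19 mm high, beside the dock. Origin on its underside.
- cutter: Bystander: utility cutter, about 150 x 22 x 14 mm, lies beside the dock. Origin on its underside.
- bulb_carton: Bystander: small cardboard carton, 50 x 50 x 65 mm high, beside the dock. Origin on its underside.
- cleaner: Bystander: upright white bottle, 60 mm across, 150 mm high. Origin on its underside.
- wrench: Bystander: steel wrench, 170 mm long, lies flat. Origin on its underside.
- cup: Bystander: small steel cup, 60 mm across, 60 mm high. Origin on its underside.
There are look-alikes about, which are no part of the job. Leave any blue look-alike of the part that bears start_top alone. Leave any purple look-alike of the driver alone.

How it is judged:
By the outcome, as a careful person would: the job done as asked, in the order asked, and still so for the second after the job is handed in, with the robot touching nothing.
It also fails if it takes over 72 s, if anything falls off the work surface, if the arm or the gripper's body presses on something with over 40 N, if the wrist force passes 120 N, or if a joint passes its speed limit or range.

## Working session

There is one attempt and no reset: what is moved stays moved. The work goes in short steps, Python scripts to look and compute and a tool call to move; the robot and the scene stay as the last step left them, time stands still between calls to the robot, and variables do not carry over. Pictures are saved under pics/ and viewed, at most 10 in all, crops included, and the job is handed in when it is done.

Besides the shell and the picture viewer there is one more tool, called as name(argument=value, ...), one argument or row to a line, values as JSON. send_rows: Moves the arm, as the interface text tells. Its arguments: {"type":"object","properties":{"rows":{"type":"array","items":{"type":"array"}},"newtons":{"type":"number"}},"required":["rows"]}

```bash
ls; mkdir -p pics
python3 - <<'E'
from station import ctrl
import cv2,numpy as np
for n in ("scene","top"):
    d=ctrl.get_image(n); cv2.imwrite(f"pics/{n}0.png",d["frame"][:,:,::-1]); np.savez(f"{n}0.npz",**d)
    print(n,d["fx"],d["cx"],d["cy"],np.round(d["cam_to_world"],3).tolist())
o=ctrl.get_obs();print(o)
E
```

```text
pics
scene 460.1638487396381 307.13071374619716 243.25825181932876 [[0.762, 0.408, -0.503, 1.197], [0.648, -0.463, 0.605, -0.657], [0.015, -0.787, -0.617, 0.841], [0.0, 0.0, 0.0, 1.0]]
top 546.010621473428 311.82526325036577 230.6589183212796 [[0.007, -0.996, 0.084, 0.448], [-1.0, -0.007, 0.011, 0.099], [-0.011, -0.084, -0.996, 1.515], [0.0, 0.0, 0.0, 1.0]]
{'t': 0.1, 'q': array([-1.34798408e+00,  5.33189717e-02,  1.61412989e+00,  2.75265924e-05,
        1.47600517e+00, -1.19042827e-01]), 'dq': array([-0.00094702, -0.00015722, -0.0017272 , -0.00028309,  0.00042384,
        0.00052962]), 'effort': array([ 7.79358579e-04, -3.94903886e+01, -3.71362281e+01, -4.08842948e-05,
        3.93731039e-03,  2.49315440e-05]), 'tool_pos': array([ 0.20936993, -0.58824227,  0.19988458]), 'tool_rot': array([-3.09397906e+00, -5.34053238e-01,  1.08587881e-04]), 'contact_force': array([ 0.08835872, -0.60350779, -0.07151687]), 'wrist_torque': array([ 0.05392905, -0.02359571, -0.00592097]), 'grip_force': 0.0, 'opening': 0.08549979704885403}
```

View pics/top0.png

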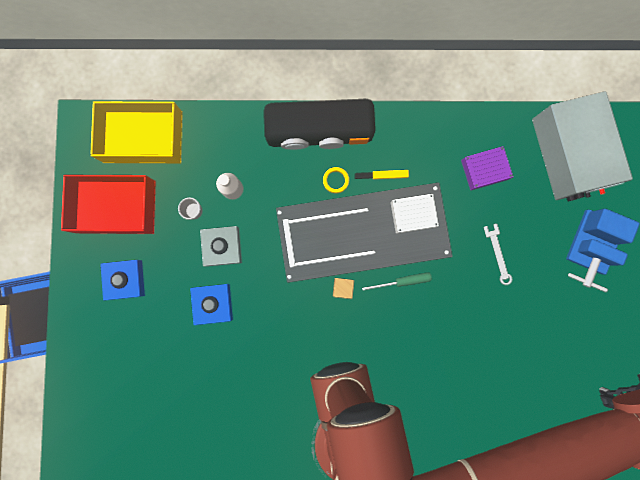

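View pics/scene0.png

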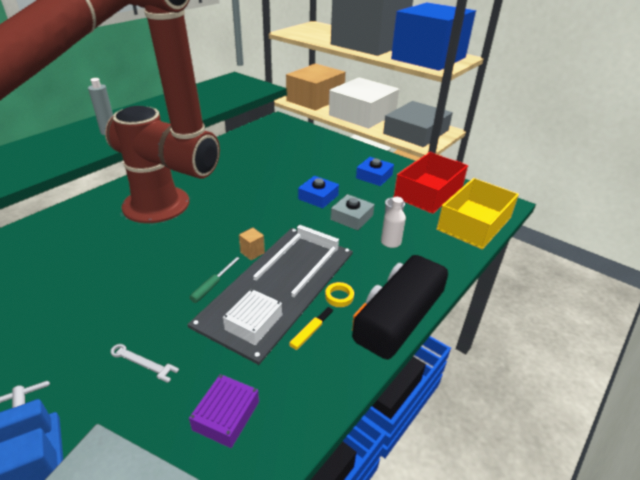

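Top view: the candidates for the driver are the white finned box at (415,213), which is the one on the deck, and the purple look-alike at (487,168). For the start box they are the grey one at (220,245) and the blue ones at (122,280) and (211,304). I choose the white box and the grey box. Now I measure them.

```bash
cat > h.py <<'E'
import numpy as np,cv2
def ray(d,uv,z):
    uv=np.atleast_2d(uv).astype(float);T=d["cam_to_world"]
    r=np.c_[(uv[:,0]-d["cx"])/d["fx"],(uv[:,1]-d["cy"])/d["fy"],np.ones(len(uv))]@T[:3,:3].T
    return T[:3,3]+r*((z-T[2,3])/r[:,2:])
def cloud(d):
    v,u=np.mgrid[:480,:640];z=d["range_z"];T=d["cam_to_world"]
    p=np.stack([(u-d["cx"])/d["fx"]*z,(v-d["cy"])/d["fy"]*z,z],-1)
    return p@T[:3,:3].T+T[:3,3]
def todock(p,o,a):
    c,s=np.cos(a),np.sin(a);return (np.asarray(p)[...,:2]-o)@np.array([[c,-s],[s,c]])
def biggest(m):
    cs,_=cv2.findContours(m.astype(np.uint8),cv2.RETR_EXTERNAL,cv2.CHAIN_APPROX_NONE);return max(cs,key=cv2.contourArea)
def rect(P):
    (c,(w,h),a)=cv2.minAreaRect((P[:,:2]*1000).astype(np.float32));return np.round(c,1),round(w,1),round(h,1),round(a,2)
E
python3 - <<'E'
from h import *
d=dict(np.load("top0.npz"));f=d["frame"].astype(int);hsv=cv2.cvtColor(d["frame"],cv2.COLOR_RGB2HSV)
P=cloud(d);H,S,V=[hsv[...,i] for i in range(3)]
R=np.zeros((480,640),bool);R[175:290,265:460]=1
deck=R&(S<60)
c=biggest(cv2.morphologyEx(deck.astype(np.uint8),cv2.MORPH_OPEN,np.ones((3,3))));print("dock",rect(ray(d,c[:,0],.012)))
hi=R&(S<60)&(P[...,2]>.035)&(P[...,2]<.06)
n,l,st,ce=cv2.connectedComponentsWithStats(hi.astype(np.uint8))
for i in range(1,n):
    if st[i,4]>40:
        c=biggest(l==i);print(i,st[i],rect(ray(d,c[:,0],.047)),np.median(P[l==i][:,2]))
w=R&(S<60)&(V>150);n,l,st,ce=cv2.connectedComponentsWithStats(w.astype(np.uint8))
for i in range(1,n):
    if st[i,4]>30:
        c=biggest(l==i);print('w',st[i],rect(ray(d,c[:,0],.047)),rect(ray(d,c[:,0],.026)))
B=np.zeros((480,640),bool);B[220:275,195:250]=1
g=B&(S<70)&(P[...,2]>.03);c=biggest(g);print("box",rect(ray(d,c[:,0],.045)),np.median(P[g][:,2]))
k=B&(V<90)&(S<90);c=biggest(k);z=P[k][:,2];print("btn",cv2.minEnclosingCircle(c),np.percentile(z,[5,50,95]),rect(ray(d,c[:,0],.06)))
print(np.round(P[236:256:2,219,2],3))
cv2.imwrite("pics/crop.png",cv2.resize(d["frame"][170:300,190:460,::-1],None,fx=2.9,fy=2.9,interpolation=cv2.INTER_CUBIC))
E
```

```text
dock (array([573.1, -25.6]), 208.3, 458.7, 9.27)
1 [ 391  194   47   39 1156] (array([ 622.4, -160.1]), 91.3, 114.0, 9.38) 0.05552682660717201
3 [283 219  12  48 258] (array([539.9, 179. ]), 130.0, 14.3, 9.18) 0.04712731726890074
w [ 391  194   48   39 1447] (array([ 622.2, -160.1]), 91.3, 118.1, 9.29) (array([ 624.7, -163.8]), 92.6, 119.8, 9.29)
w [283 208  93  60 848] (array([556.9,  70.9]), 131.4, 233.7, 9.33) (array([558.5,  70.5]), 133.3, 237.0, 9.33)
w [362 282  35   8  73] (array([426.5, -64.7]), 5.7, 92.8, 10.51) (array([426.2, -67.1]), 5.8, 94.1, 10.51)
box (array([530.1, 364.3]), 99.7, 101.8, 5.83) 0.04433914164093511
btn ((218.9534149169922, 245.59938049316406), 8.307918548583984) [0.00763921 0.05389351 0.06027958] (array([529.6, 363.5]), 40.1, 42.9, 0.4)
[0.04  0.053 0.063 0.063 0.07  0.073 0.07  0.069 0.058 0.043]
```

View pics/crop.png

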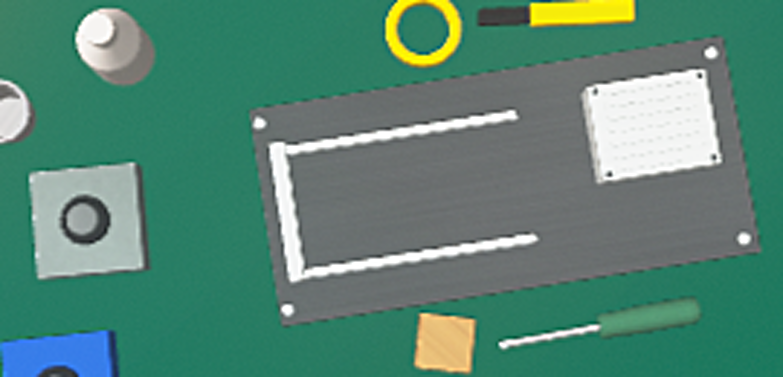

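Crop: the white finned driver with bolt holes sits at about (650,125) in front of the lane, nearly aligned but off toward the far rail. The rails and stop open toward it, and the grey box's button is at (85,220). The sizes I measured match the given ones: dock yaw is 99.3°, and the driver is at dock (-142,-27) mm. Now I move to its far side.

send_rows(
  rows=[
    [6,[0,0,0],10.3],
    [6,[4.6,-2.95,0],0],
    [6,[4.6,-2.95,0],0],
    [6,[4.6,-2.95,0],0],
    [6,[4.6,-2.95,0],0],
    [6,[4.6,-2.95,0],0],
    [6,[4.6,-2.95,0],0],
    [6,[4.6,-2.95,0],0],
    [6,[4.6,-2.95,0],0],
    [6,[4.6,-2.95,0],0],
  ],
  newtons=40,
)

```text
t: 1.35
tool_pos: [0.5761, -0.2585, 0.2004]
tool_rot: [-3.131, -0.254, 0.001]
contact_force: [-0.9, -0.4, 0.5]
opening: 0.0601
grip_force: 0.0
```

send_rows(
  rows=[
    [6,[4.6,-2.95,0],0],
    [6,[4.6,-2.95,0],0],
    [6,[4.6,-2.95,0],0],
    [6,[0,0,0],0],
    [6,[0,0,4],0],
    [6,[0,0,4],0],
    [6,[0,0,4],0],
    [6,[0,0,0],0],
  ],
)

```text
t: 2.35
tool_pos: [0.693, -0.15, 0.0756]
tool_rot: [-3.128, -0.253, 0.015]
contact_force: [-1.3, -0.2, -0.6]
opening: 0.0599
grip_force: 0.0
```

```bash
cat > look.py <<'E'
from station import ctrl
from h import *
import sys
A=np.radians(99.27);O=np.array([.5731,-.0256])
ob=ctrl.get_obs();r=ob["tool_rot"]
print("t",ob["t"],"tcp dock mm",np.round(todock(ob["tool_pos"],O,A)*1000,1),"z",round(ob["tool_pos"][2],4),"yaw-dock",round(np.degrees(2*np.arctan2(r[1],r[0]))%360-99.27,2))
for n in ("top","scene"):
    d=ctrl.get_image(n);hsv=cv2.cvtColor(d["frame"],cv2.COLOR_RGB2HSV);P=cloud(d);D=todock(P,O,A)*1000;z=P[...,2]
    m=(z>.047)&(z<.068)&(hsv[...,1]<60)&(hsv[...,2]>110)&(np.abs(D[...,1])<100)&(D[...,0]>-235)&(D[...,0]<196)
    m=cv2.morphologyEx(m.astype(np.uint8),cv2.MORPH_OPEN,np.ones((3,3)));c=biggest(m)
    Q=todock(ray(d,c[:,0],.058),O,A)*1000
    print(n,len(c),"driver",rect(Q),"x",np.percentile(Q[:,0],[1,99]).round(1),"y",np.percentile(Q[:,1],[1,99]).round(1))
    if len(sys.argv)>1: cv2.imwrite(f"pics/{n}_{sys.argv[1]}.png",cv2.resize(d["frame"][170:300,190:460,::-1] if n=="top" else d["frame"][150:370,150:450,::-1],None,fx=2.6,fy=2.6,interpolation=cv2.INTER_CUBIC))
E
python3 look.py a
```

```text
t 2.35 tcp dock mm [-142.1  -98.3] z 0.0756 yaw-dock -90.04
top 10 driver (array([-87731.7, -64849. ]), 8181.8, 5364.3, 80.45) x [-91.  -84.4] y [-69.2 -60.5]
scene 116 driver (array([-149160.6,  -32520.2]), 109631.0, 92914.9, 0.43) x [-203.9  -96.1] y [-78.9  14.2]
```

View pics/scene_a.png

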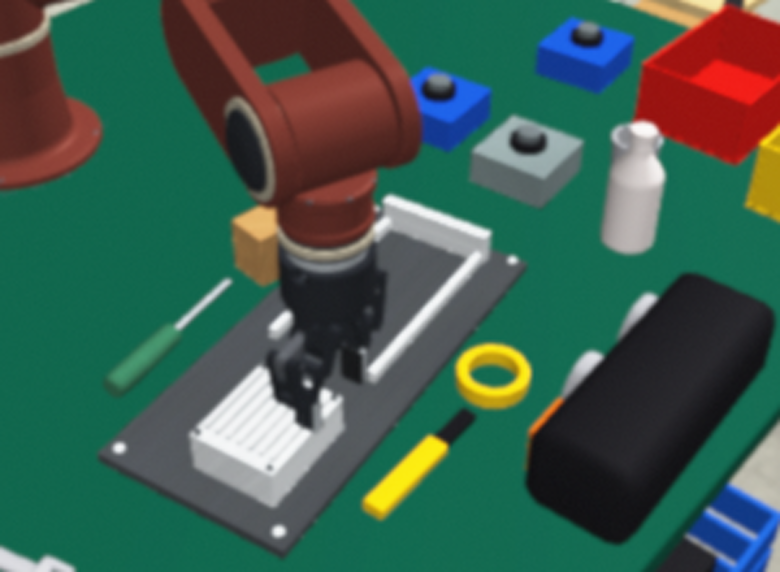

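The scene view shows the fingertips at about (310,420) and (355,370) in the crop, which looks less clear of the driver than I planned. I will check with the depth cloud before I lower the tool.

Run:
```python
from station import ctrl
from h import *
A=np.radians(99.27);O=np.array([.5731,-.0256])
ob=ctrl.get_obs()
d=ctrl.get_image("scene");hsv=cv2.cvtColor(d["frame"],cv2.COLOR_RGB2HSV);P=cloud(d);D=todock(P,O,A)*1000;z=P[...,2]
T=np.linalg.inv(d["cam_to_world"]);p=T@np.r_[ob["tool_pos"],1];u=p[:2]/p[2]*d["fx"]+[d["cx"],d["cy"]];print("tcp px",u,"crop",(u-[150,150])*2.6)
m=(hsv[...,2]<90)&(hsv[...,1]<90)&(abs(D[...,0]+140)<90)&(abs(D[...,1]+95)<90)&(z>.06)&(z<.13)
for lo in np.arange(.07,.13,.01):
    k=m&(z>=lo)&(z<lo+.01)
    if k.sum()>5: print(round(lo,2),k.sum(),"x",np.percentile(D[k][:,0],[2,50,98]).round(),"y",np.percentile(D[k][:,1],[2,50,98]).round())
w=(hsv[...,1]<60)&(hsv[...,2]>130)&(abs(D[...,0]+140)<80)&(abs(D[...,1]+30)<70)
t=w&(z>.05)&(z<.07);print("top",np.percentile(D[t][:,0],[1,99]).round(1),np.percentile(D[t][:,1],[1,99]).round(1))
s=w&(z>.02)&(z<.045);print("sides",np.percentile(D[s][:,0],[1,99]).round(1),np.percentile(D[s][:,1],[1,99]).round(1))
# stop and rails
for nm,k in (("stop",(hsv[...,1]<60)&(z>.035)&(z<.055)&(abs(D[...,0]-207)<25)&(abs(D[...,1])<90)),("rails",(hsv[...,1]<60)&(hsv[...,2]>130)&(z>.02)&(z<.032)&(abs(D[...,0]-100)<70)&(abs(D[...,1])<80))):
    print(nm,k.sum(),np.percentile(D[k][:,0],[1,50,99]).round(1),np.percentile(D[k][:,1],[1,99]).round(1))
```

```text
tcp px [278.19812781 314.66586418] crop [333.31513231 428.13124688]
0.11 10 x [-116. -114. -112.] y [-113. -102.  -93.]
0.12 32 x [-187. -115. -113.] y [-113. -105.  -94.]
top [-197.2  -91.1] [-73.1  16.4]
sides [-197.8  -90.5] [-74.   14.5]
stop 251 [196.8 202.3 215.1] [-66.4  60.8]
rails 128 [ 31.6  93.5 166.6] [-66.2 -56.8]
```

The fingers are at dock y about -93 to -113, clear of the driver's side at -73, so I can lower and nudge sideways.

send_rows(
  rows=[
    [6,[0,0,2],0],
    [6,[0,0,2],0],
    [6,[0,0,0.6],0],
    [6,[-0.5,0,0],0],
    [6,[-0.5,0,0],0],
    [6,[-0.5,0,0],0],
    [6,[-0.5,0,0],0],
    [6,[0,0,0],0],
  ],
)

```text
t: 3.5
tool_pos: [0.6772, -0.1538, 0.0353]
tool_rot: [3.131, 0.254, 0.0]
contact_force: [0.5, 0.2, 0.2]
opening: 0.0601
grip_force: 0.0
```

```bash
python3 look.py b
```

```text
t 3.5 tcp dock mm [-143.3  -82. ] z 0.0353 yaw-dock -90.0
top 59 driver (array([-165801.2,  -52596.6]), 24350.7, 61434.3, 81.07) x [-194.9 -136.4] y [-69.1 -36.1]
scene 118 driver (array([-147162.1,  -32399.9]), 113845.5, 92687.1, 0.45) x [-203.6  -91.9] y [-78.6  14.2]
```

View pics/scene_b.png

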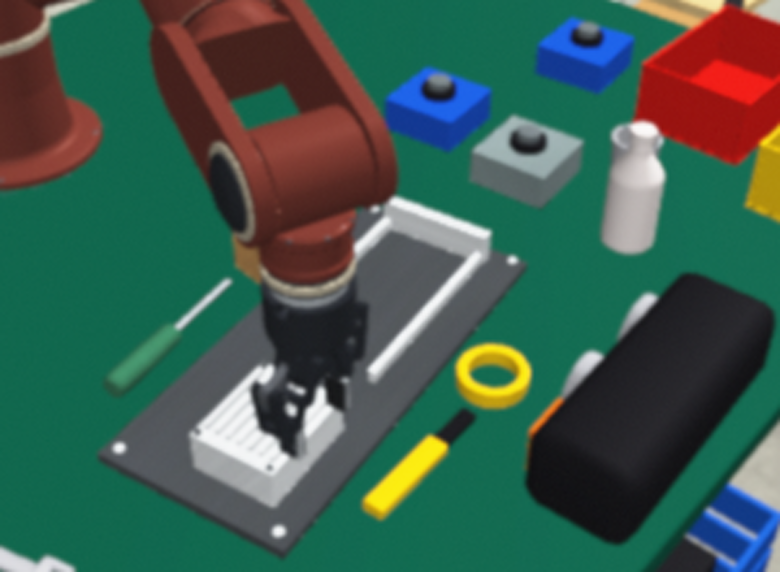

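The tips at (293,455) and (345,408) sit only about at the driver's top edge. I measure their true height.

Run:
```python
from station import ctrl
from h import *
A=np.radians(99.27);O=np.array([.5731,-.0256])
d=ctrl.get_image("scene");hsv=cv2.cvtColor(d["frame"],cv2.COLOR_RGB2HSV);P=cloud(d);D=todock(P,O,A)*1000
for u in (259,262,264,280,283):
    print(u,[(v,int(hsv[v,u,2]),*D[v,u].round().astype(int).tolist(),round(float(P[v,u,2])*1000)) for v in range(300,336,3)])
```

```text
259 [(300, 59, -174, -75, 139), (303, 58, -200, -95, 163), (306, 89, -201, -95, 155), (309, 51, -201, -95, 146), (312, 37, -202, -95, 139), (315, 36, -204, -96, 132), (318, 37, -204, -96, 123), (321, 37, -189, -83, 92), (324, 175, -186, -80, 77), (327, 232, -177, -72, 55), (330, 183, -178, -72, 46), (333, 185, -179, -73, 37)]
262 [(300, 109, -169, -79, 136), (303, 44, -176, -84, 137), (306, 185, -123, -42, 59), (309, 174, -128, -45, 54), (312, 42, -185, -89, 120), (315, 35, -187, -90, 113), (318, 41, -189, -92, 107), (321, 41, -189, -91, 96), (324, 50, -189, -90, 87), (327, 174, -167, -72, 45), (330, 184, -169, -74, 38), (333, 184, -168, -72, 26)]
264 [(300, 189, -103, -34, 57), (303, 46, -176, -89, 140), (306, 76, -179, -92, 135), (309, 74, -182, -93, 128), (312, 38, -184, -94, 122), (315, 53, -186, -95, 116), (318, 106, -181, -90, 98), (321, 104, -181, -91, 90), (324, 98, -182, -91, 81), (327, 169, -159, -72, 37), (330, 184, -160, -72, 29), (333, 174, -162, -73, 21)]
280 [(300, 27, -115, -88, 95), (303, 26, -114, -88, 85), (306, 39, -114, -87, 75), (309, 170, -93, -72, 39), (312, 178, -94, -72, 29), (315, 173, -94, -72, 19), (318, 106, -99, -75, 14), (321, 94, -105, -79, 12), (324, 93, -114, -85, 12), (327, 91, -119, -89, 10), (330, 92, -128, -94, 11), (333, 89, -136, -100, 11)]
283 [(300, 93, -112, -94, 97), (303, 98, -111, -93, 86), (306, 89, -114, -95, 79), (309, 91, -68, -64, 12), (312, 99, -77, -69, 12), (315, 101, -86, -75, 13), (318, 95, -94, -81, 12), (321, 93, -99, -84, 9), (324, 92, -109, -91, 12), (327, 91, -117, -96, 12), (330, 90, -124, -100, 10), (333, 74, -131, -105, 10)]
```

The depth data put the tips at z≈0.075, although the TCP reads 0.035. I back off, close the fingers, and measure again to see where the finger ends really are.

send_rows(
  rows=[
    [6,[1.2,0,0],0],
    [2,[0,0,0],0],
    [2,[0,0,0],0],
    [2,[0,0,0],0],
    [2,[0,0,0],0],
    [2,[0,0,0],0],
    [2,[0,0,0],0],
  ],
)

```text
t: 4.53
tool_pos: [0.6892, -0.1517, 0.0351]
tool_rot: [3.131, 0.254, 0.0]
contact_force: [0.3, 0.4, 0.4]
opening: 0.0204
grip_force: 0.0
```

Run:
```python
from station import ctrl
from h import *
A=np.radians(99.27);O=np.array([.5731,-.0256])
print(ctrl.get_obs()["tool_pos"])
d=ctrl.get_image("scene");P=cloud(d);D=todock(P,O,A)*1000;z=P[...,2]
# anything standing above bench on the -y side of the driver
m=(D[...,1]<-78)&(D[...,1]>-125)&(abs(D[...,0]+143)<60)&(z>.02)&(z<.2)
for lo in np.arange(.02,.15,.01):
    k=m&(z>=lo)&(z<lo+.01)
    if k.sum()>1: print(round(lo,2),k.sum(),"x",np.percentile(D[k][:,0],[2,50,98]).round(),"y",np.percentile(D[k][:,1],[2,50,98]).round())
cv2.imwrite("pics/c.png",cv2.resize(d["frame"][270:350,220:320,::-1],None,fx=6,fy=6,interpolation=cv2.INTER_CUBIC))
w=ctrl.get_image("wrist");cv2.imwrite("pics/w.png",w["frame"][:,:,::-1])
```

```text
[ 0.68921745 -0.1517495   0.03505898]
0.06 16 x [-162. -134. -131.] y [-106. -103.  -93.]
0.07 45 x [-168. -159. -128.] y [-107. -102.  -90.]
0.08 56 x [-169. -157. -120.] y [-107. -102.  -90.]
0.09 41 x [-169. -153. -130.] y [-107. -103.  -93.]
0.1 34 x [-172. -133. -127.] y [-109. -104.  -97.]
0.11 88 x [-187. -162. -103.] y [-109. -105.  -87.]
0.12 67 x [-194. -164.  -97.] y [-111. -107.  -87.]
0.13 114 x [-198. -162.  -93.] y [-113. -107.  -87.]
0.14 82 x [-201. -146.  -86.] y [-113. -107.  -93.]
```

View pics/c.png

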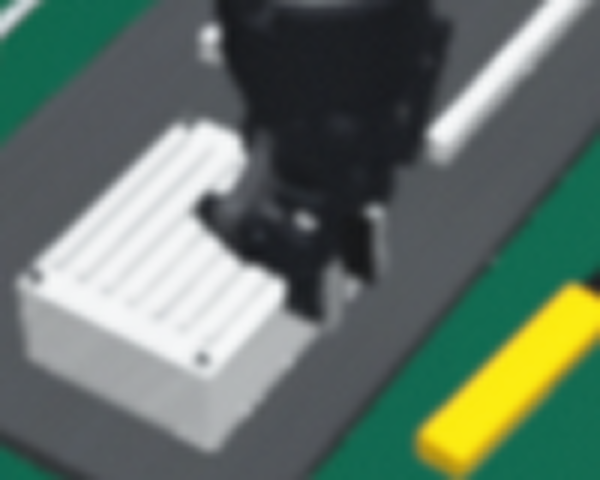

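Crop: even at 20 mm opening the fingertips, at about (320,318), end near z≈0.06. They sit well above the nominal TCP, so I lower carefully and watch the force.

send_rows(
  rows=[
    [5,[0,0,0.5],0],
    [5,[0,0,0.5],0],
    [5,[0,0,0],0],
    [5,[0,0,0],0],
  ],
)

```text
t: 5.12
tool_pos: [0.6892, -0.1517, 0.0249]
tool_rot: [-3.131, -0.254, 0.0]
contact_force: [0.3, -0.1, -0.3]
opening: 0.0498
grip_force: 0.0
```

```bash
cat > tips.py <<'E'
from station import ctrl
from h import *
A=np.radians(99.27);O=np.array([.5731,-.0256]);ob=ctrl.get_obs()
q=todock(ob["tool_pos"],O,A)*1000;print(q.round(1),ob["tool_pos"][2].round(4),ob["contact_force"].round(1),ob["opening"])
d=ctrl.get_image("scene");P=cloud(d);D=todock(P,O,A)*1000;z=P[...,2]
m=(abs(D[...,0]-q[0])<60)&(D[...,1]<q[1]+2)&(D[...,1]>q[1]-20)&(z>.018)&(z<.12)
for lo in np.arange(.02,.1,.005):
    k=m&(z>=lo)&(z<lo+.005)
    if k.sum()>1: print(round(lo,3),k.sum(),"x",np.percentile(D[k][:,0],[2,50,98]).round(),"y",np.percentile(D[k][:,1],[2,50,98]).round())
E
python3 tips.py
```

```text
[-143.1  -94.3] 0.0249 [ 0.3 -0.1 -0.3] 0.04980437624268292
0.055 6 x [-176. -119. -117.] y [-104. -101.  -94.]
0.06 9 x [-176. -119. -113.] y [-107. -103.  -97.]
0.065 21 x [-182. -121. -115.] y [-107. -102.  -94.]
0.07 28 x [-183. -173. -114.] y [-107. -102.  -93.]
0.075 25 x [-183. -174. -117.] y [-108. -102.  -93.]
0.08 22 x [-184. -145. -114.] y [-107. -102.  -94.]
0.085 20 x [-183. -146. -114.] y [-107. -104.  -95.]
0.09 21 x [-183. -119. -110.] y [-106. -102.  -93.]
0.095 15 x [-180. -119. -114.] y [-107. -105.  -94.]
```

send_rows(
  rows=[
    [4,[0,0,0.4],0],
    [4,[0,0,0.4],0],
    [4,[0,0,0.3],0],
    [4,[0,0,0],0],
  ],
)

```text
t: 5.68
tool_pos: [0.6889, -0.1516, 0.0134]
tool_rot: [-3.131, -0.254, 0.001]
contact_force: [0.7, 0.4, -0.3]
opening: 0.0402
grip_force: 0.0
```

```bash
python3 tips.py
```

```text
[-143.  -94.] 0.0134 [ 0.7  0.4 -0.3] 0.0401846942149787
0.04 2 x [-169. -146. -124.] y [-99. -97. -95.]
0.045 11 x [-170. -124. -119.] y [-106. -103.  -95.]
0.05 17 x [-177. -125. -122.] y [-106. -102.  -93.]
0.055 24 x [-178. -146. -119.] y [-107. -102.  -93.]
0.06 25 x [-177. -125. -119.] y [-107. -101.  -94.]
0.065 22 x [-178. -169. -119.] y [-107. -101.  -93.]
0.07 18 x [-177. -125. -119.] y [-106. -102.  -94.]
0.075 21 x [-177. -124. -117.] y [-107. -103.  -94.]
0.08 15 x [-162. -122. -116.] y [-107. -102.  -94.]
0.085 19 x [-177. -122.  -98.] y [-108. -105.  -94.]
0.09 40 x [-194. -166. -102.] y [-110. -106.  -94.]
0.095 44 x [-197. -174.  -97.] y [-110. -106.  -93.]
```

send_rows(
  rows=[
    [4,[0,0,0.5],0],
    [4,[-0.6,0,0],0],
    [4,[-0.4,0,0],0],
    [4,[-0.3,0,0],0],
    [4,[-0.3,0,0],0],
    [4,[-0.3,0,0],0],
    [4,[-0.3,0,0],0],
    [4,[-0.3,0,0],0],
    [4,[-0.3,0,0],0],
    [4,[0,0,0],0],
  ],
)

```text
t: 6.98
tool_pos: [0.6613, -0.1563, 0.0092]
tool_rot: [3.131, 0.254, -0.001]
contact_force: [0.2, 0.4, 0.1]
opening: 0.0398
grip_force: 0.3
```

```bash
cat > drv.py <<'E'
from station import ctrl
from h import *
A=np.radians(99.27);O=np.array([.5731,-.0256]);ob=ctrl.get_obs()
print("t",ob["t"],"tcp",(todock(ob["tool_pos"],O,A)*1000).round(1),ob["tool_pos"][2].round(4),ob["contact_force"].round(1))
def lim(D,k): return "x",np.percentile(D[k][:,0],[1,99]).round(1),"y",np.percentile(D[k][:,1],[1,99]).round(1)
for n in ("scene","top"):
    d=ctrl.get_image(n);hsv=cv2.cvtColor(d["frame"],cv2.COLOR_RGB2HSV);P=cloud(d);D=todock(P,O,A)*1000;z=P[...,2]
    w=(hsv[...,1]<60)&(hsv[...,2]>130)
    k=w&(z>.05)&(z<.068)&(abs(D[...,1])<100)&(D[...,0]>-230)&(D[...,0]<195)
    k=cv2.morphologyEx(k.astype(np.uint8),cv2.MORPH_OPEN,np.ones((2,2)))>0
    print(n,k.sum(),*lim(D,k),"rect",rect(D[k]/1000))
    # yaw from the end face nearest the stop or rear / side face points (line fit)
    s=w&(z>.018)&(z<.05)&(abs(D[...,1])<100)&(D[...,0]>-230)&(D[...,0]<-25)
    Q=D[s]
    if n=="scene" and len(Q)>20:
        for nm,ax,v in (("rear",0,np.percentile(D[k][:,0],1)),("-y side",1,np.percentile(D[k][:,1],1))):
            q=Q[abs(Q[:,ax]-v)<8]
            if len(q)>15:
                a=np.polyfit(q[:,1-ax],q[:,ax],1);print(nm,len(q),"pos",np.median(q[:,ax]).round(1),"slope deg",np.degrees(np.arctan(a[0])).round(2))
E
python3 drv.py
```

```text
t 6.975 tcp [-143.2  -66. ] 0.0092 [0.2 0.4 0.1]
scene 734 x [-208.7  -97.5] y [-74.6  25.9] rect (array([-398.3, -253.8]), 826.6, 102.8, 45.79)
top 171 x [-206.6  -47.6] y [-51.1  12.8] rect (array([-126.7,  -17.9]), 66.4, 161.5, 89.23)
```

Run:
```python
from station import ctrl
from h import *
d=ctrl.get_image("scene");np.savez("s1.npz",**d)
cv2.imwrite("pics/d.png",cv2.resize(d["frame"][220:350,180:350,::-1],None,fx=4.5,fy=4.5,interpolation=cv2.INTER_CUBIC))
```

```text
(no output)
```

View pics/d.png

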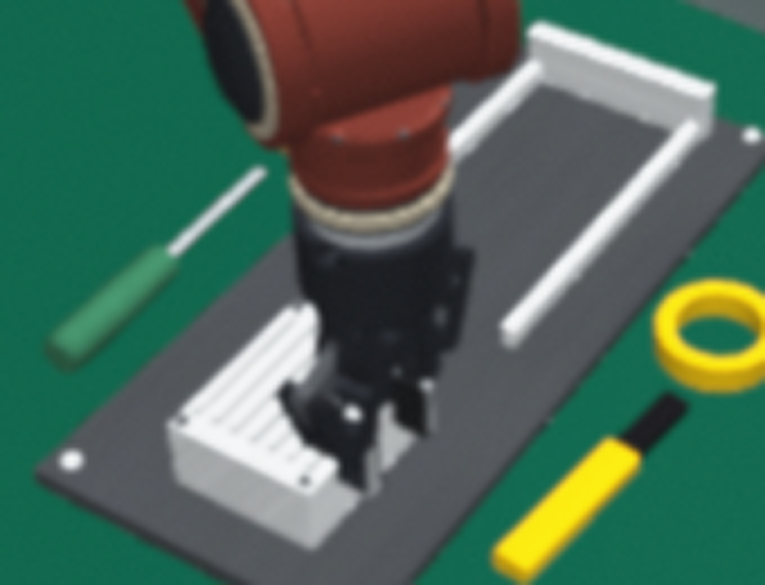

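The driver is sliding with both fingers flat on its far side; its rear face spans (170,430) to (320,490). I push the last 10 mm, back off and raise.

send_rows(
  rows=[
    [4,[-0.25,0,0],0],
    [4,[-0.25,0,0],0],
    [4,[-0.25,0,0],0],
    [4,[-0.25,0,0],0],
    [4,[0,0,0],0],
    [4,[0,0,0],0],
    [4,[0.5,0,0],0],
    [4,[1.5,0,0],0],
    [4,[0,0,-4],0],
    [4,[0,0,-4],0],
  ],
)

```text
t: 8.38
tool_pos: [0.672, -0.1542, 0.0892]
tool_rot: [-3.131, -0.255, 0.002]
contact_force: [0.3, -0.6, 0.8]
opening: 0.0399
grip_force: 0.0
```

send_rows(
  rows=[
    [4,[0,6,0],0],
    [4,[0,6,0],0],
    [4,[0,5,0],0],
    [4,[0,0,0],0],
  ],
)

```text
t: 8.88
tool_pos: [0.6994, -0.3263, 0.0887]
tool_rot: [3.131, 0.248, 0.001]
contact_force: [-0.2, 0.1, -0.2]
opening: 0.0399
grip_force: 0.0
```

Run:
```python
from station import ctrl
from h import *
A=np.radians(99.27);O=np.array([.5731,-.0256]);ob=ctrl.get_obs()
print("t",ob["t"],"tcp",(todock(ob["tool_pos"],O,A)*1000).round(1),ob["tool_pos"][2])
d=ctrl.get_image("top");np.savez("t2.npz",**d)
for src in ("top0.npz","t2.npz"):
    d=dict(np.load(src));hsv=cv2.cvtColor(d["frame"],cv2.COLOR_RGB2HSV);w=(hsv[...,1]<60)&(hsv[...,2]>150)
    D=todock(ray(d,np.stack(np.meshgrid(np.arange(640),np.arange(480)),-1).reshape(-1,2),.061),O,A).reshape(480,640,2)*1000
    k=w&(D[...,0]>-215)&(D[...,0]<-60)&(abs(D[...,1])<90)
    n,l,st,ce=cv2.connectedComponentsWithStats(k.astype(np.uint8));k=l==1+np.argmax(st[1:,4])
    c=biggest(k)[:,0];Q=D[c[:,1],c[:,0]];print(src,k.sum(),rect(Q/1000),"x",Q[:,0].min().round(1),Q[:,0].max().round(1),"y",Q[:,1].min().round(1),Q[:,1].max().round(1))
    for s in (-1,1):
        yl=np.percentile(Q[:,1],2 if s<0 else 98);q=Q[(abs(Q[:,1]-yl)<4)&(abs(Q[:,0]-np.median(Q[:,0]))<42)];a=np.polyfit(q[:,0],q[:,1],1);print("side",np.median(q[:,1]).round(1),"deg",np.degrees(a[0]).round(2))
    # rails at z=.026 in the same view
    R=todock(ray(d,np.stack(np.meshgrid(np.arange(640),np.arange(480)),-1).reshape(-1,2),.026),O,A).reshape(480,640,2)*1000
    for s in (-1,1):
        k=w&(R[...,0]>0)&(R[...,0]<170)&(abs(R[...,1]-59*s)<10);q=R[k];a=np.polyfit(q[:,0],q[:,1],1);print("rail",q[:,1].mean().round(1),"deg",np.degrees(a[0]).round(2))
```

```text
t 8.875 tcp [-317.1  -76.2] 0.08873606546978756
top0.npz 1447 (array([-137.9,  -25.6]), 117.0, 90.4, 0.02) x -196.4 -79.5 y -70.8 19.7
side -69.4 deg 0.29
side 17.5 deg 0.29
rail -58.6 deg -0.09
rail 59.3 deg -0.03
t2.npz 1463 (array([-137.8,    0.9]), 116.7, 90.9, 0.13) x -196.3 -79.4 y -44.5 46.3
side -43.2 deg -0.34
side 44.5 deg 0.56
rail -58.4 deg -0.05
rail 59.5 deg 0.01
```

The driver is now centred (y ≈ +0.9 mm, with the rails symmetric about +0.5) and straight to about 0.1°. I go behind it and turn the tool -90°.

send_rows(
  rows=[
    [4,[-3.8,-3.8,0],0],
    [4,[-3.8,-3.9,0],0],
    [4,[0,0,0],-10],
    [4,[0,0,0],-10],
    [4,[0,0,0],-10],
    [4,[0,0,0],-10],
    [4,[0,0,0],-10],
    [4,[0,0,0],-10],
    [4,[0,0,0],-10],
    [4,[0,0,0],-10],
  ],
)

```text
t: 10.18
tool_pos: [0.6119, -0.2568, 0.089]
tool_rot: [-2.226, -2.216, -0.001]
contact_force: [-0.1, 0.1, 0.2]
opening: 0.0399
grip_force: 0.0
```

send_rows(
  rows=[
    [4,[0,0,0],-10],
    [4,[0,0,0],0],
    [4,[0,0,0],0],
  ],
)

```text
t: 10.55
tool_pos: [0.6117, -0.2577, 0.089]
tool_rot: [-2.036, -2.392, -0.0]
contact_force: [-0.1, -0.4, -0.4]
opening: 0.0398
grip_force: 0.0
```

```bash
cat > st.py <<'E'
from station import ctrl
from h import *
A=np.radians(99.27);O=np.array([.5731,-.0256]);ob=ctrl.get_obs();r=ob["tool_rot"]
print("t",ob["t"],"tcp",(todock(ob["tool_pos"],O,A)*1000).round(1),ob["tool_pos"][2].round(4),ob["contact_force"].round(1),"yaw",np.degrees(2*np.arctan2(r[1],r[0]))%360-99.27)
E
python3 st.py
```

```text
t 10.55 tcp [-235.3   -0.7] 0.089 [-0.1 -0.4 -0.4] yaw -0.06472920507367519
```

send_rows(
  rows=[
    [4,[0,-0.12,3],0],
    [4,[0,0,3],0],
    [4,[0,0,2],0],
    [4,[0.8,0,0],0],
    [4,[0.8,0,0],0],
    [4,[0.5,0,0],0],
    [4,[0.5,0,0],0],
    [4,[0.5,0,0],0],
    [4,[0.5,0,0],0],
    [4,[0.5,0,0],0],
  ],
)

```text
t: 11.8
tool_pos: [0.6042, -0.219, 0.0098]
tool_rot: [2.033, 2.392, -0.0]
contact_force: [-0.4, -3.4, 1.8]
opening: 0.0401
grip_force: 1.8
```

send_rows(
  rows=[
    [4,[0.7,0,0],0],
    [4,[0.7,0,0],0],
    [4,[0.7,0,0],0],
    [4,[0.7,0,0],0],
    [4,[0.7,0,0],0],
    [4,[0.7,0,0],0],
    [4,[0.7,0,0],0],
    [4,[0.7,0,0],0],
    [4,[0.7,0,0],0],
    [4,[0,0,0],0],
  ],
)

```text
t: 13.05
tool_pos: [0.5928, -0.1547, 0.0083]
tool_rot: [-2.032, -2.392, -0.001]
contact_force: [0.9, -1.5, -0.9]
opening: 0.0401
grip_force: 0.4
```

```bash
python3 st.py
python3 - <<'E'
from station import ctrl
from h import *
d=ctrl.get_image("scene");np.savez("s2.npz",**d)
cv2.imwrite("pics/e.png",cv2.resize(d["frame"][210:350,180:350,::-1],None,fx=4.2,fy=4.2,interpolation=cv2.INTER_CUBIC))
E
```

```text
t 13.05 tcp [-130.6    1.4] 0.0083 [ 0.9 -1.5 -0.9] yaw 0.03241662102304588
```

View pics/e.png

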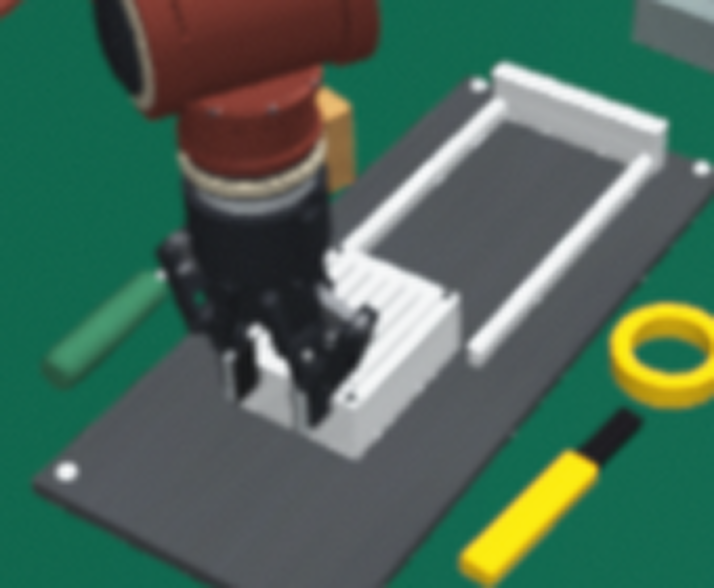

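The driver is flush against both fingers and just entering the lane, with its near corner at about (455,300) and the rail start at (475,350). I check its alignment numerically.

```bash
cat > side.py <<'E'
from h import *
import sys
from station import ctrl
A=np.radians(99.27);O=np.array([.5731,-.0256])
d=dict(np.load(sys.argv[1])) if len(sys.argv)>1 else ctrl.get_image("scene")
hsv=cv2.cvtColor(d["frame"],cv2.COLOR_RGB2HSV);P=cloud(d);D=todock(P,O,A)*1000;z=P[...,2]
w=(hsv[...,1]<60)&(hsv[...,2]>120)
k=w&(z>.03)&(z<.05)&(abs(D[...,1]+45)<10)&(D[...,0]>-220)&(D[...,0]<190)
q=D[k];x0,x1=np.percentile(q[:,0],[3,97]);q=q[(q[:,0]>x0)&(q[:,0]<x1)];m=abs(q[:,1]-np.median(q[:,1]))<3;q=q[m]
a=np.polyfit(q[:,0],q[:,1],1);print("-y side",len(q),"x",q[:,0].min(),q[:,0].max(),"y",np.median(q[:,1]),"deg",np.degrees(a[0]))
for lo,hi in ((0.02,.026),):
    k=w&(z>.016)&(z<.028)&(abs(D[...,1]+60)<9)&(D[...,0]>-10)&(D[...,0]<170);q=D[k];print("right rail y",np.percentile(q[:,1],[5,50,95]).round(1),"deg",np.degrees(np.polyfit(q[:,0],q[:,1],1)[0]).round(2))
E
python3 side.py s2.npz
```

```text
-y side 147 x -120.61653472808175 -15.854440122955769 y -45.58282131725789 deg -0.046835505400117154
right rail y [-65.2 -62.9 -57.3] deg -0.11
```

Straight, with about 10 mm clearance on each side. I continue down the lane.

send_rows(
  rows=[
    [4,[0.8,0,0],0],
    [4,[0.9,0,0],0],
    [4,[0.9,0,0],0],
    [4,[0.9,0,0],0],
    [4,[0.9,0,0],0],
    [4,[0.9,0,0],0],
    [4,[0.9,0,0],0],
    [4,[0.9,0,0],0],
    [4,[0.9,0,0],0],
    [4,[0.8,0,0],0],
  ],
)

```text
t: 14.35
tool_pos: [0.5793, -0.0688, 0.0091]
tool_rot: [2.034, 2.394, 0.0]
contact_force: [0.9, -1.9, -1.7]
opening: 0.0401
grip_force: 1.0
```

```bash
python3 st.py; python3 side.py
```

```text
t 14.35 tcp [-43.6   0.9] 0.0091 [ 0.9 -1.9 -1.7] yaw 0.019017462409138375
-y side 130 x -34.2633409251787 72.46583216078204 y -46.13710331025726 deg -0.25669090234358743
right rail y [-65.3 -62.8 -56.6] deg -0.05
```

send_rows(
  rows=[
    [4,[0.9,0,0],0],
    [4,[0.9,0,0],0],
    [4,[0.9,0,0],0],
    [4,[0.9,0,0],0],
    [4,[0.9,0,0],0],
    [4,[0.9,0,0],0],
    [4,[0.9,0,0],0],
    [4,[0.9,0,0],0],
    [4,[0.9,0,0],0],
    [4,[0.9,0,0],0],
  ],
)

```text
t: 15.65
tool_pos: [0.5649, 0.0199, 0.0092]
tool_rot: [2.034, 2.394, 0.0]
contact_force: [0.3, -2.8, 2.3]
opening: 0.0399
grip_force: 1.9
```

send_rows(
  rows=[
    [4,[0.6,0,0],0],
    [4,[0.6,0,0],0],
    [4,[0.4,0,0],0],
    [4,[0.3,0,0],0],
    [4,[0.2,0,0],0],
    [4,[0,0,0],0],
  ],
)

```text
t: 16.4
tool_pos: [0.5615, 0.0404, 0.009]
tool_rot: [-2.034, -2.394, -0.001]
contact_force: [1.8, -4.8, 3.3]
opening: 0.04
grip_force: 1.7
```

```bash
python3 st.py; python3 side.py
```

```text
t 16.4 tcp [67.   0.9] 0.009 [ 1.8 -4.8  3.3] yaw 0.008228023913815719
-y side 108 x 76.20454432355957 181.05301574713033 y -46.19916085959247 deg 0.14270275512025893
right rail y [-65.2 -62.6 -57.3] deg -0.18
```

send_rows(
  rows=[
    [4,[0.2,0,0],0],
    [4,[0.2,0,0],0],
    [4,[0.2,0,0],0],
    [4,[0.2,0,0],0],
    [4,[0,0,0],0],
  ],
)

```text
t: 17.08
tool_pos: [0.5599, 0.0485, 0.0089]
tool_rot: [-2.034, -2.394, -0.0]
contact_force: [1.0, -2.9, 2.1]
opening: 0.0402
grip_force: 1.3
```

send_rows(
  rows=[
    [4,[0.1,0,0],0],
    [4,[0.1,0,0],0],
    [4,[0,0,0],0],
  ],
)

```text
t: 17.45
tool_pos: [0.5596, 0.0502, 0.0089]
tool_rot: [-2.034, -2.394, -0.0]
contact_force: [0.4, -3.6, 2.4]
opening: 0.0403
grip_force: 1.6
```

```bash
python3 st.py; python3 side.py
```

```text
t 17.45 tcp [77.   1.1] 0.0089 [ 0.4 -3.6  2.4] yaw 0.014531776125053852
-y side 104 x 86.6750510144925 185.01048385092966 y -45.93000630186005 deg -0.022361571463105974
right rail y [-65.4 -62.5 -57. ] deg -0.04
```

Not touching yet, since the force is unchanged. I continue in 1 mm steps.

send_rows(
  rows=[
    [4,[0.1,0,0],0],
    [4,[0.1,0,0],0],
    [4,[0,0,0],0],
  ],
)

```text
t: 17.88
tool_pos: [0.5594, 0.0522, 0.0089]
tool_rot: [-2.034, -2.394, -0.0]
contact_force: [-0.0, -3.0, 0.7]
opening: 0.04
grip_force: 1.4
```

send_rows(
  rows=[
    [4,[0.1,0,0],0],
    [4,[0.1,0,0],0],
    [4,[0,0,0],0],
  ],
)

```text
t: 18.25
tool_pos: [0.5591, 0.0536, 0.0089]
tool_rot: [2.034, 2.394, -0.001]
contact_force: [-0.2, -5.4, 0.2]
opening: 0.0398
grip_force: 2.5
```

send_rows(
  rows=[
    [4,[0.1,0,0],0],
    [4,[0.05,0,0],0],
    [4,[0,0,0],0],
  ],
)

```text
t: 18.62
tool_pos: [0.5591, 0.0536, 0.0089]
tool_rot: [2.032, 2.392, -0.004]
contact_force: [1.4, -9.7, 0.7]
opening: 0.0398
grip_force: 5.0
```

It stopped moving and the force rose to 10 N, so the driver is against the stop. I back off, raise and check, and locate the button.

send_rows(
  rows=[
    [4,[-0.3,0,0],0],
    [4,[-0.7,0,0],0],
    [4,[-2,0,0],0],
    [4,[-2,0,0],0],
    [4,[0,0,-4],0],
    [4,[0,0,-6],0],
    [4,[0,0,-6],0],
    [0,[0,0,-3],0],
    [0,[-6,0,0],0],
    [0,[0,0,0],0],
  ],
)

```text
t: 19.88
tool_pos: [0.5772, -0.057, 0.1998]
tool_rot: [2.039, 2.388, 0.0]
contact_force: [-0.2, 0.3, -1.0]
opening: 0.0003
grip_force: 0.0
```

```bash
python3 st.py; python3 side.py
python3 - <<'E'
from station import ctrl
from h import *
A=np.radians(99.27);O=np.array([.5731,-.0256])
for n in ("top","scene"):
    d=ctrl.get_image(n);np.savez(f"{n}3.npz",**d);hsv=cv2.cvtColor(d["frame"],cv2.COLOR_RGB2HSV);P=cloud(d);W=P[...,:2]-[.530,.364];z=P[...,2]
    b=(np.hypot(W[...,0],W[...,1])<.035)&(z>.05)
    print(n,"above box",b.sum(),np.percentile(z[b],[50,90,98]).round(4))
    t=b&(z>np.percentile(z[b],95)-.004);print(" top pts",t.sum(),P[t].mean(0).round(4))
    v,u=np.nonzero(t);print(" px",u.mean(),v.mean(),ray(d,[[u.mean(),v.mean()]],.0715).round(4))
    w=(hsv[...,1]<60)&(hsv[...,2]>150)
    D=todock(P,O,A)*1000
    k=w&(z>.054)&(z<.066)&(abs(D[...,1])<70)&(D[...,0]>40)&(D[...,0]<198);c=biggest(k)[:,0];Q=todock(ray(d,c,.061),O,A);print(" driver",k.sum(),rect(Q))
E
python3 -c "
import cv2,numpy as np
d=np.load('top3.npz');cv2.imwrite('pics/f.png',cv2.resize(d['frame'][170:290,190:390,::-1],None,fx=4,fy=4,interpolation=cv2.INTER_CUBIC))"
```

```text
t 19.875 tcp [-31.7   1. ] 0.1998 [-0.2  0.3 -1. ] yaw -0.26976836367704493
-y side 98 x 89.84164771693577 185.14220600810788 y -45.81420118710517 deg -0.24995878022138007
right rail y [-65.4 -62.7 -57.1] deg -0.04
top above box 232 [0.059  0.068  0.0717]
 top pts 45 [0.5305 0.3648 0.0687]
 px 217.93333333333334 244.95555555555555 [[0.5304 0.3643 0.0715]]
 driver 953 (array([144.4,   0.2]), 106.8, 89.2, 0.11)
scene above box 115 [0.0582 0.0664 0.0677]
 top pts 40 [0.5335 0.3631 0.0655]
 px 353.35 200.525 [[0.5387 0.3552 0.0715]]
 driver 619 (array([136.2,  -6.3]), 107.4, 88.3, 1.17)
```

View pics/f.png

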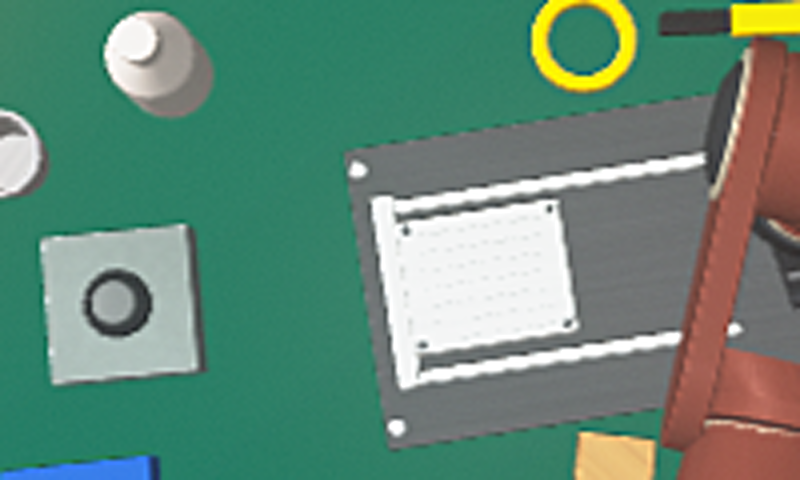

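The top view shows the driver seated squarely on the stop (edge at about (395,290)), centred between the rails at dock (144.4, 0.2). The grey box's button is at (117,303). Now I go over to the button with the fingers closed.

send_rows(
  rows=[
    [0,[5.3,0.28,0],0],
    [0,[5.3,0.28,0],0],
    [0,[5.3,0.28,0],0],
    [0,[5.3,0.28,0],0],
    [0,[5.3,0.28,0],0],
    [0,[5.3,0.28,0],0],
    [0,[5.3,0.28,0],0],
    [0,[5.2,0.25,0],0],
    [0,[0,0,0],0],
    [0,[0,0,0],0],
  ],
)

```text
t: 21.28
tool_pos: [0.5295, 0.3681, 0.1984]
tool_rot: [-2.033, -2.395, 0.002]
contact_force: [0.0, 0.2, 0.3]
opening: 0.0001
grip_force: 0.0
```

send_rows(
  rows=[
    [0,[0,0,3],0],
    [0,[0,0,3],0],
    [0,[0,0,2],0],
    [0,[0,0,0],0],
    [0,[0,0,0],0],
  ],
)

```text
t: 21.9
tool_pos: [0.5311, 0.368, 0.1204]
tool_rot: [2.034, 2.393, 0.003]
contact_force: [0.3, -0.3, -0.3]
opening: -0.0003
grip_force: 0.0
```

Run:
```python
from station import ctrl
from h import *
ob=ctrl.get_obs();print(ob["tool_pos"],ob["contact_force"])
d=ctrl.get_image("scene");P=cloud(d);z=P[...,2]
for lo in np.arange(.045,.18,.008):
    k=(abs(P[...,0]-.53)<.05)&(abs(P[...,1]-.364)<.05)&(z>=lo)&(z<lo+.008)
    if k.sum()>2: print(round(lo,3),k.sum(),P[k][:,:2].mean(0).round(4),np.ptp(P[k][:,:2],0).round(3))
cv2.imwrite("pics/g.png",cv2.resize(d["frame"][120:240,280:420,::-1],None,fx=5,fy=5,interpolation=cv2.INTER_CUBIC))
```

```text
[0.53108934 0.36800051 0.12038207] [ 0.29884275 -0.27181117 -0.2689656 ]
0.045 110 [0.5388 0.3566] [0.093 0.098]
0.053 53 [0.5366 0.3581] [0.044 0.04 ]
0.061 43 [0.5328 0.364 ] [0.027 0.031]
0.149 8 [0.5356 0.3617] [0.014 0.016]
0.157 22 [0.5362 0.3588] [0.023 0.025]
0.165 24 [0.5374 0.3601] [0.025 0.02 ]
0.173 30 [0.5354 0.3609] [0.028 0.025]
```

View pics/g.png

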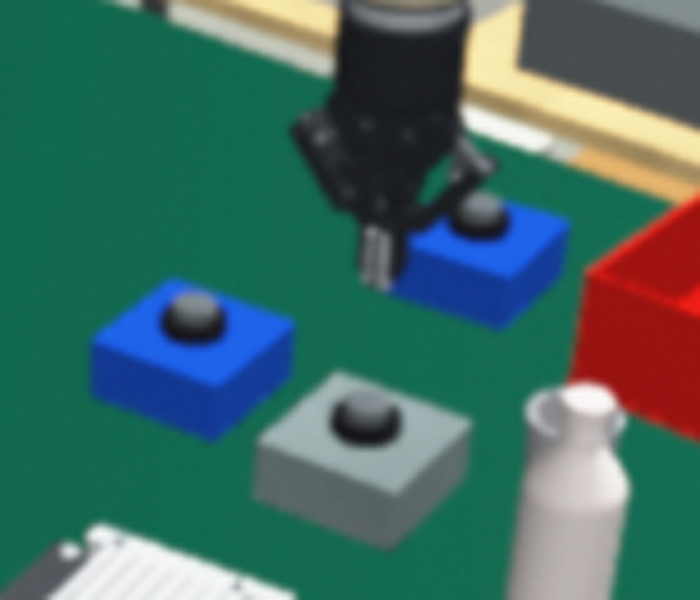

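The closed fingers are directly above the grey box's button (fingertips (375,285), button (365,410)); the tips are about 28 mm above the nominal TCP. I correct 3.6 mm and descend with care.

send_rows(
  rows=[
    [0,[-0.36,0,2],0],
    [0,[0,0,2],0],
    [0,[0,0,1],0],
    [0,[0,0,0],0],
  ],
)

```text
t: 22.45
tool_pos: [0.5296, 0.3638, 0.0668]
tool_rot: [-2.033, -2.393, 0.005]
contact_force: [-0.7, -0.4, -0.8]
opening: -0.0001
grip_force: 0.0
```

send_rows(
  rows=[
    [0,[0,0,0.6],0],
    [0,[0,0,0.6],0],
    [0,[0,0,0.4],0],
    [0,[0,0,0.4],0],
    [0,[0,0,0.3],0],
    [0,[0,0,0],0],
  ],
)

```text
t: 23.2
tool_pos: [0.5306, 0.3643, 0.0456]
tool_rot: [-2.034, -2.394, 0.001]
contact_force: [-0.5, 0.0, -0.3]
opening: 0.0
grip_force: 0.0
```

send_rows(
  rows=[
    [0,[0,0,0.2],0],
    [0,[0,0,0.2],0],
    [0,[0,0,0.2],0],
    [0,[0,0,0],0],
  ],
)

```text
t: 23.7
tool_pos: [0.5306, 0.3643, 0.0397]
tool_rot: [-2.034, -2.394, 0.001]
contact_force: [-0.1, -0.2, 1.5]
opening: -0.0004
grip_force: 0.0
```

send_rows(
  rows=[
    [0,[0,0,0.2],0],
    [0,[0,0,0.1],0],
    [0,[0,0,0],0],
  ],
)

```text
t: 24.08
tool_pos: [0.5308, 0.3644, 0.0369]
tool_rot: [-2.034, -2.394, 0.0]
contact_force: [-0.2, -0.3, -0.3]
opening: -0.0004
grip_force: 0.0
```

send_rows(
  rows=[
    [0,[0,0,0.2],0],
    [0,[0,0,0.1],0],
    [0,[0,0,0],0],
  ],
)

```text
t: 24.45
tool_pos: [0.531, 0.3645, 0.0343]
tool_rot: [2.034, 2.394, 0.0]
contact_force: [-1.0, -1.0, 2.8]
opening: 0.0001
grip_force: 1.4
```

send_rows(
  rows=[
    [0,[0,0,0.2],0],
    [0,[0,0,0.1],0],
    [0,[0,0,0],0],
  ],
)

```text
t: 24.82
tool_pos: [0.531, 0.3645, 0.0313]
tool_rot: [2.034, 2.394, 0.001]
contact_force: [-1.7, -0.6, 4.2]
opening: 0.0001
grip_force: 2.2
```

send_rows(
  rows=[
    [0,[0,0,0.1],0],
    [0,[0,0,0.1],0],
    [0,[0,0,0],0],
    [0,[0,0,0],0],
  ],
)

```text
t: 25.32
tool_pos: [0.5311, 0.3645, 0.0307]
tool_rot: [2.034, 2.394, 0.0]
contact_force: [-4.3, -2.5, 11.1]
opening: 0.0002
grip_force: 5.5
```

send_rows(
  rows=[
    [0,[0,0,0.1],0],
    [0,[0,0,0],0],
    [0,[0,0,0],0],
  ],
)

```text
t: 25.7
tool_pos: [0.5311, 0.3646, 0.0306]
tool_rot: [2.034, 2.394, -0.0]
contact_force: [-6.0, -3.4, 15.4]
opening: 0.0001
grip_force: 7.5
```

The button is bottomed: about 6 mm of springy travel, then a hard stop at 15 N. Release and retreat.

send_rows(
  rows=[
    [0,[0,0,-0.5],0],
    [0,[0,0,-1],0],
    [0,[0,0,-3],0],
    [0,[0,0,-5],0],
    [0,[0,0,-5],0],
    [0,[0,0,-3],0],
    [0,[0,0,0],0],
    [0,[0,0,0],0],
  ],
)

```text
t: 26.7
tool_pos: [0.53, 0.3639, 0.2009]
tool_rot: [-2.034, -2.393, 0.004]
contact_force: [-0.1, 0.1, -1.4]
opening: -0.0003
grip_force: 0.0
```

```bash
python3 st.py; python3 side.py
python3 - <<'E'
from station import ctrl
from h import *
A=np.radians(99.27);O=np.array([.5731,-.0256]);a=dict(np.load("top3.npz"));d=ctrl.get_image("top")
z0,z1=cloud(a),cloud(d)
for z,f in ((z0,a),(z1,d)):
    hsv=cv2.cvtColor(f["frame"],cv2.COLOR_RGB2HSV);D=todock(z,O,A)*1000
    k=(hsv[...,1]<60)&(hsv[...,2]>150)&(z[...,2]>.054)&(z[...,2]<.066)&(abs(D[...,1])<70)&(D[...,0]>40)&(D[...,0]<198);print(k.sum(),rect(todock(ray(f,biggest(k)[:,0],.061),O,A)))
E
```

```text
t 26.7 tcp [391.4 -20.2] 0.2009 [-0.1  0.1 -1.4] yaw 0.014301585363327263
-y side 101 x 90.03847856159297 185.8616754695405 y -45.95200387094115 deg 0.24373599554635342
right rail y [-65.2 -62.5 -57.3] deg -0.07
953 (array([144.4,   0.2]), 106.8, 89.2, 0.11)
962 (array([1.444e+02, 1.000e-01]), 107.1, 89.3, 0.11)
```

```bash
python3 -c "
from station import ctrl
print(ctrl.finish_job())"
```

```text
the job is handed in; nothing more can be done
None
```

The driver is home against the end stop, measured at dock (144.4, 0.1) mm and square to about 0.1°. I saw no contact with the rails. The start button was then pressed to its hard stop and released, and the job was handed in at about 27 s.

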